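Pack the long drill bit and hold its tube up level

ROBOT

A 6-joint arm with a two-finger parallel gripper is mounted at the origin on the work surface. World frame = base frame: x ahead of the robot, y to its left, z up, the work surface at z = 0. Lengths are in mm, angles in rad, forces in N, time in s.
With the tool pointing down it reaches from about 350 to 975 mm from the base axis. Payload 7.1 kg.
Tool frame: the origin (TCP) lies midway between the tips of the shut fingers; the grasp point (between the pads) lies 19 mm behind it; z points along the fingers, y is the line along which they close (so a half turn about z gives the same grasp; the last joint's range is limited). The gripper opens to 88 mm and grips with 3 to 60 N. Pads are 20 mm wide; open, the fingers measure 115 mm over their backs; the gripper's body (75 mm by 178 mm) begins 61 mm behind the grasp point.
Start: joints at [1.304, 0.423, 1.63, -0, 1.089, -0.019], TCP at [153.263, 605.9, 222.675] pointing down, gripper open.
Joint ranges: [-3, 3], [-0.9, 2.11], [0.09, 2.58], [-1.31, 4.45], [0.11, 2.69], [-2.54, 2.54]. Speed limits (rad/s): [2.39, 2.39, 3.01, 3.14, 3.14, 3.14].

INTERFACE

Orientations are given as a rotation vector (axis times angle).
In Python, from workcell import ctrl gives the robot as it stands.
- The arm moves only by the shell command python3 -m pendant 'ROWS'. ROWS is a JSON object of lists of equal length, an entry for each row: "grip": the opening, from -1 (shut) to 1 (fully open); "linear": the shift along the tool's x, y, z in mm, a list of three; "angular": the turn, a rotation vector about the tool's x, y, z in rad, a list of three. In form: {"grip": [grip, ...], "linear": [[tx, ty, tz], ...], "angular": [[ax, ay, az], ...]}. A call has 1 to 12 rows; each row shifts and turns the commanded pose from where the row before left it, along the tool's axes as they then stand; what a row does not reach is not made up. A row lasts 1/12 s, in which the tool goes at most 41.7 mm and 7.16 degrees, less where a joint would pass 70% of its speed; a pose out of reach is approached as far as the arm can. A call with a gripper value outside its range is refused whole. The fingers move at their own pace and stop on an object; the grip force is fixed at half the most. Time passes only in rows, so rows that do not move let the fingers close. It gives the time, the measured TCP pose, the force, the opening and the grip force at its end, in the units of the state.
- ctrl.get_obs(): the state, without advancing time (a new reading comes with each control period).
- ctrl.get_image(name): name is "scene" or "side" or "wrist"; returns the picture (420x560x3 uint8, red, green, blue); there is no depth.
- ctrl.camera_params(name): a dict with "vfov" (degrees; the focal length in pixels is half the picture's height over the tangent of half this angle, whatever the lens; pixels are square), "cx", "cy" (the principal point, pixels), "R" (3x3) and "t" (3): a world point X has camera coordinates R X + t; the wrist camera has in their place "T_tool_cam" (4x4, takes a point from camera to tool coordinates, whose origin is the TCP and whose axes are the flange's). Camera axes: x right, y down, z forward; pixel columns grow to the right and rows downward; lengths in mm; the calibration is good to about 2 mm. A picture is of the moment at which its call begins: read the wrist's pose just before it. camera_params takes no time and is no camera call.
- ctrl.close_job(): hands the job in; it is judged then, once.
The state is a dict: "t": time; "qpos": joint angles; "qvel": joint speeds; "joint_torque": joint torques, N m; "ee_pos": TCP position; "orientation": TCP orientation; "ft_force": force on the tool from outside, world axes, zero at the start; "moment": the same for the moment, N m; "width": finger opening in mm; "grasp_force": force on a finger pad.
Only numpy, scipy, OpenCV 4.12 (cv2) and the standard library are available. Lean on these libraries where they do the work, as an engineer would, in place of code of your own. Each camera call takes 0.05 s, during which the arm holds its last target. There are 200 camera calls.

TASK

Take the longest of the three drill bits out of the wooden stand and slide it tip first, all the way down, into the square storage tube standing in the other wooden block. Then draw the tube up out of its block with the bit inside, lay it over to about level without losing the bit and finish holding it still like that in the gripper, the whole tube at least 20 cm above the bench top, so that the storekeeper can check it. Do not upset the other bits, the battery pack or the tape measure.

Things in the scene. Friction and masses are not known exactly. Their poses are not given: they have to be found in the camera images.
- long_bit: the longest of three steel drill bits, upright in the bit stand, tip down: 140 mm long, fluted body 14 mm across, plain round shank 10 mm across in the top 45 mm; origin at the centre of its tip end, z axis along the bit towards the shank; about 0.14 kg. Fully home in the tube it sticks out 25 mm past the mouth, and is loose: it can slide out
- long_bit_tip (a point): centre of the long bit's tip end (flat 10 mm across, widening to 14 mm over 5 mm)
- long_bit_top (a point): centre of the long bit's shank end, 140 mm from the tip
- middle_bit: the second longest of three steel drill bits, upright in the bit stand, tip down: 100 mm long, fluted body 14 mm across, plain round shank 10 mm across in the top 45 mm; origin at the centre of its tip end, z axis along the bit towards the shank; to be left alone
- short_bit: the shortest of three steel drill bits, upright in the bit stand, tip down: 80 mm long, fluted body 14 mm across, plain round shank 10 mm across in the top 45 mm; origin at the centre of its tip end, z axis along the bit towards the shank; to be left alone
- bit_stand: fixed wooden block, 60 x 180 x 52 mm high, three holes 17 mm across and 40 mm deep in a row along its y axis at -60, 0 and +60 mm, a bit in each, in any order; origin at the centre of its underside
- tube: loose grey square plastic tube, 26 x 26 mm outside, bore 19 x 19 mm, 120 mm long, open at the top, floor 5 mm thick; stands mouth up in the tube rack, 80 mm of it above the block; mass about 0.06 kg; origin at the centre of its underside (foot), z axis along the tube to the mouth, x and y square to its sides
- tube_mouth (a point): centre of the tube's open end, 120 mm from the foot
- tube_foot (a point): centre of the tube's closed end (underside)
- tube_rack: fixed wooden block, 90 x 90 x 52 mm high, with one square hole 29 x 29 mm, 40 mm deep in its middle in which the tube stands; origin at the centre of its underside
- battery: black power-tool battery pack lying on the bench, 75 x 110 x 68 mm high, to be left alone; origin at the centre of its underside
- tape: tape measure in a grey case standing on the bench, 70 x 46 x 66 mm high, to be left alone; origin at the centre of its underside
Mind the look-alikes: they are no part of the job. Of the things shaped like the tube, the grey one is meant.

How it is judged (in metres and radians):
On the way, in this order (a step that is already met when the one before it is completed fails the run):
1. the long bit is all the way down in the tube, the tube still standing in its block (z of long_bit_tip in the frame of tube below 0.01 m and x of long_bit_tip in the frame of tube between -0.012 and 0.012 m and y of long_bit_tip in the frame of tube between -0.012 and 0.012 m and x of long_bit_top in the frame of tube between -0.012 and 0.012 m and y of long_bit_top in the frame of tube between -0.012 and 0.012 m and z of tube_foot in the frame of tube_rack below 0.022 m and angle between tube's own z axis and vertical below 0.2 rad), for 0.2 s.
2. the tube is drawn clear of its block in the gripper with the bit inside (z of long_bit_tip in the frame of tube below 0.02 m and x of long_bit_tip in the frame of tube between -0.012 and 0.012 m and y of long_bit_tip in the frame of tube between -0.012 and 0.012 m and x of long_bit_top in the frame of tube between -0.012 and 0.012 m and y of long_bit_top in the frame of tube between -0.012 and 0.012 m and z of tube_foot in the frame of tube_rack above 0.06 m and contact force between the fingers and tube above 1 N), for 0.1 s.
At the end, for the whole second after the job is handed in: The gripper still holds the tube (finger force over 1 N), at rest and touching neither block, level within 25 degrees, both its ends more than 0.18 m above the bench, and the long bit is inside it, its tip within 15 mm of the tube's floor (z of long_bit_tip in the frame of tube below 0.02 m and x of long_bit_tip in the frame of tube between -0.012 and 0.012 m and y of long_bit_tip in the frame of tube between -0.012 and 0.012 m and x of long_bit_top in the frame of tube between -0.012 and 0.012 m and y of long_bit_top in the frame of tube between -0.012 and 0.012 m and contact force between the fingers and tube above 1 N and contact force between tube and tube_rack below 0.05 N and contact force between tube and bit_stand below 0.05 N and height (world z) of each of tube_foot, tube_mouth above 0.18 m and angle between tube's own z axis and vertical between 1.135 and 2.007 rad and linear speed of tube below 0.03 m/s); the arm keeps its last pose, push and grip.
It fails at once if the middle bit is disturbed (moved over 25 mm or tipped over 20 degrees) (distance of middle_bit from where it was at the start of the episode above 0.025 m or angle between middle_bit's own z axis and vertical above 0.35 rad).
It fails at once if the short bit is disturbed (moved over 25 mm or tipped over 20 degrees) (distance of short_bit from where it was at the start of the episode above 0.025 m or angle between short_bit's own z axis and vertical above 0.35 rad).
It fails at once if the battery is disturbed (moved over 25 mm or tipped over 20 degrees) (distance of battery from where it was at the start of the episode above 0.025 m or angle between battery's own z axis and vertical above 0.35 rad).
It fails at once if the tape is disturbed (moved over 25 mm or tipped over 20 degrees) (distance of tape from where it was at the start of the episode above 0.025 m or angle between tape's own z axis and vertical above 0.35 rad).
It also fails if it takes over 64 s, if anything falls off the work surface, if the arm or the gripper's body presses on something with over 40 N, if the wrist force passes 120 N, or if a joint passes its speed limit or range.

## Working session

There is one attempt and no reset: what is moved stays moved. The work goes in short steps, Python scripts to look and compute and a shell command to move; the robot and the scene stay as the last step left them, time stands still between calls to the robot, and variables do not carry over. Pictures are saved under pics/ and viewed, at most 10 in all, crops included, and the job is handed in when it is done.

```bash
ls; mkdir -p pics; python3 - <<'E'
from workcell import ctrl
import cv2,numpy as np
o=ctrl.get_obs();print({k:np.round(v,3).tolist() for k,v in o.items()})
ims=[]
for n in ["scene","side","wrist"]:
    im=ctrl.get_image(n);cv2.imwrite(f"pics/{n}0.png",im[:,:,::-1]);p=ctrl.camera_params(n);print(n,{k:np.round(v,4).tolist() for k,v in p.items()})
E
```

```text
pics
{'t': 0.0, 'qpos': [1.304, 0.424, 1.631, -0.0, 1.089, -0.019], 'qvel': [0.001, -0.001, 0.001, -0.001, 0.001, 0.001], 'joint_torque': [0.001, -54.463, -27.367, 0.064, 0.023, -0.0], 'ee_pos': [153.11, 605.398, 221.903], 'orientation': [-0.388, -3.117, 0.002], 'ft_force': [-0.615, 0.149, -0.665], 'moment': [-0.019, 0.0, 0.051], 'grasp_force': 0.0, 'width': 88.111}
scene {'vfov': 47.226, 'cx': 282.2234, 'cy': 213.7318, 'R': [[-0.0804, 0.9968, 0.0043], [0.8045, 0.0674, -0.5901], [-0.5885, -0.044, -0.8073]], 't': [41.6655, -416.7084, 1624.9431]}
side {'vfov': 45.1385, 'cx': 270.4876, 'cy': 212.5963, 'R': [[0.998, -0.0627, -0.0078], [-0.0396, -0.524, -0.8508], [0.0492, 0.8494, -0.5254]], 't': [-611.1813, 123.8983, 1057.7458]}
wrist {'vfov': 60.0484, 'cx': 279.669, 'cy': 213.7946, 'T_tool_cam': [[-0.0006, -0.9627, -0.2706, 73.5231], [1.0, -0.0005, -0.0002, -0.3607], [0.0, -0.2706, 0.9627, -161.7867], [0.0, 0.0, 0.0, 1.0]]}
```

View pics/scene0.png

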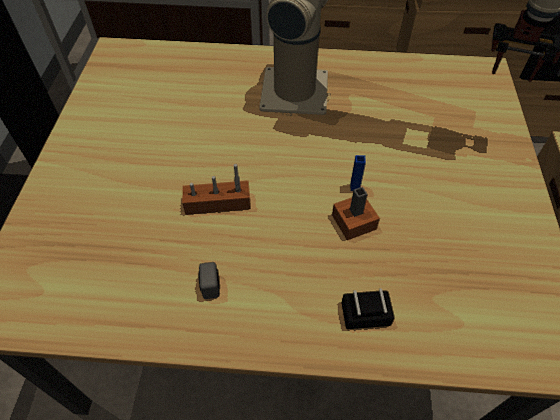

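View pics/side0.png

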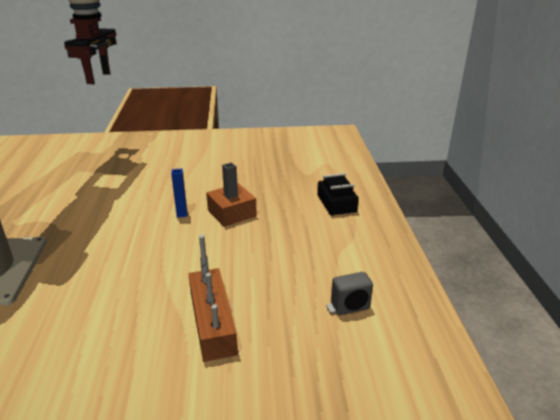

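The scene view shows the bit stand with three bits at about (193,189), (214,185) and (237,178). The tallest is at (237,178). Two things are tube-shaped: a blue one standing free at (359,172) and a grey one in the square block at (359,202). The task means the grey one. The side view agrees: long bit top at (202,238), grey tube mouth at (230,167), blue tube at (179,192). I'll triangulate these and confirm in one enlarged crop.

```bash
cat > h.py <<'E'
from workcell import ctrl
import cv2,numpy as np
from scipy.spatial.transform import Rotation as Ro
def cam(n,obs=None):
    p=ctrl.camera_params(n);f=210/np.tan(np.radians(p["vfov"])/2)
    if n=="wrist":
        T=np.eye(4);T[:3,:3]=Ro.from_rotvec(obs["orientation"]).as_matrix();T[:3,3]=obs["ee_pos"]
        W=T@np.array(p["T_tool_cam"]);R=W[:3,:3].T;t=-R@W[:3,3]
    else: R=np.array(p["R"]);t=np.array(p["t"])
    return f,p["cx"],p["cy"],R,t
def ray(c,px):
    f,cx,cy,R,t=c;d=R.T@np.array([(px[0]-cx)/f,(px[1]-cy)/f,1]);return -R.T@t,d/np.linalg.norm(d)
def onz(c,px,z):
    o,d=ray(c,px);return o+d*(z-o[2])/d[2]
def tri(rs):
    A=np.zeros((3,3));b=np.zeros(3)
    for o,d in rs:
        P=np.eye(3)-np.outer(d,d);A+=P;b+=P@o
    X=np.linalg.solve(A,b);return X,[np.linalg.norm((np.eye(3)-np.outer(d,d))@(X-o)) for o,d in rs]
def proj(c,X):
    f,cx,cy,R,t=c;q=R@np.array(X,float)+t;return np.array([cx+f*q[0]/q[2],cy+f*q[1]/q[2]])
def snap(n,name):
    o=ctrl.get_obs();im=ctrl.get_image(n)[:,:,::-1].copy();cv2.imwrite("pics/%s.png"%name,im);return cam(n,o),im,o
E
python3 - <<'E'
from h import *
s,d=cam("scene"),cam("side")
for n,a,b,z in [("bit",(237,166),(202,238),152),("tube",(359,191),(230,167),132),("mid",(214,178),(208,275),112),("short",(193,185),(214,307),92),("blue",(361,157),(178,171),120),("tape",(208,266),(351,280),66),("batt",(368,300),(336,184),68)]:
    X,e=tri([ray(s,a),ray(d,b)]);print(n,X.round(),np.round(e,1),onz(s,a,z).round(),onz(d,b,z).round())
a=cv2.imread("pics/scene0.png")[150:245,170:390];cv2.imwrite("pics/crop0.png",cv2.resize(a,None,fx=3.6,fy=3.6,interpolation=cv2.INTER_CUBIC))
E
```

```text
bit [ 483. -120.  144.] [0.7 0.7] [ 489. -118.  152.] [ 484. -132.  152.]
tube [529. 192. 130.] [2.3 2.3] [528. 192. 132.] [531. 184. 132.]
mid [ 494. -181.  107.] [0.8 0.8] [ 500. -180.  112.] [ 494. -187.  112.]
short [ 505. -238.   85.] [0.6 0.6] [ 512. -236.   92.] [ 505. -246.   92.]
blue [406. 200. 121.] [3.4 3.4] [401. 201. 120.] [409. 196. 120.]
tape [ 744. -162.   71.] [6.5 6.5] [ 735. -161.   66.] [ 750. -162.   66.]
batt [789. 219.  58.] [0.5 0.5] [794. 218.  68.] [785. 200.  68.]
```

View pics/crop0.png

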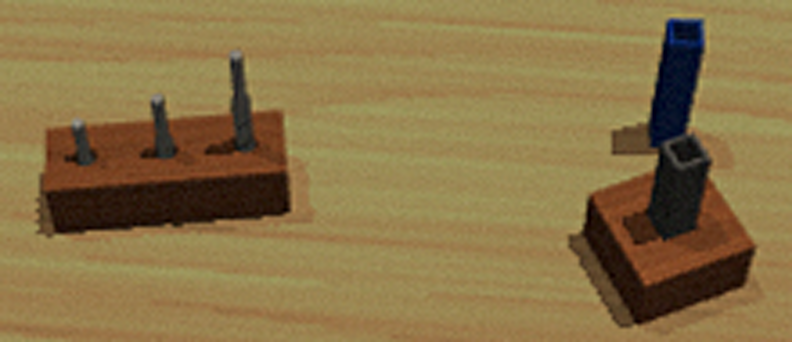

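The crop confirms it. The long bit is the tallest one, at the right end of the stand (crop (237,60)), and the grey tube stands in the square block (crop (688,150)). The free-standing blue tube is the decoy. I'll move over the tube for a wrist view.

```bash
python3 -m pendant '{"grip":[1,1,1,1,1,1,1,1,1,1],"linear":[[-23,-15,-2],[-23,-15,-2],[-23,-15,-2],[-23,-15,-2],[-23,-15,-2],[-23,-15,-2],[-23,-15,-2],[-23,-15,-2],[-23,-15,-2],[-23,-15,-2]],"angular":[[0,0,0],[0,0,0],[0,0,0],[0,0,0],[0,0,0],[0,0,0],[0,0,0],[0,0,0],[0,0,0],[0,0,0]]}'; python3 -m pendant '{"grip":[1,1,1,1,1,1,1,1,1,1,1,1],"linear":[[-23,-15,-2],[-23,-15,-2],[-23,-15,-2],[-23,-15,-2],[-23,-15,-2],[-23,-15,-2],[-23,-15,-2],[-23,-15,-2],[-23,-15,-2],[-23,-15,-2],[0,0,0],[0,0,0]],"angular":[[0,0,0],[0,0,0],[0,0,0],[0,0,0],[0,0,0],[0,0,0],[0,0,0],[0,0,0],[0,0,0],[0,0,0],[0,0,0],[0,0,0]]}'
python3 - <<'E'
from h import *
c,im,o=snap("wrist","w1");print(o["ee_pos"],o["orientation"],o["qpos"])
for z,nm in((132,"mouth"),(52,"rack")): print(nm,proj(c,[529,192,z]))
np.savez("w1.npz",p=o["ee_pos"],r=o["orientation"])
E
```

```text
t: 0.98
ee_pos: [340.1, 402.9, 242.6]
orientation: [-0.388, -3.117, 0.0]
ft_force: [-0.6, 0.7, -0.4]
width: 87.8
grasp_force: 0.0
t: 1.98
ee_pos: [526.1, 201.3, 262.4]
orientation: [-0.392, -3.117, 0.0]
ft_force: [-0.5, 0.3, 0.8]
width: 87.8
grasp_force: 0.0
[526.10609481 201.30729512 262.4274955 ] [-3.92156456e-01 -3.11660273e+00  5.53381537e-05] [ 3.44235897e-01  2.88181632e-01  1.73139442e+00  1.73277318e-04
  1.12240235e+00 -9.76294875e-01]
mouth [270.20132646 209.80368765]
rack [272.12883264 189.92117779]
```

View pics/w1.png

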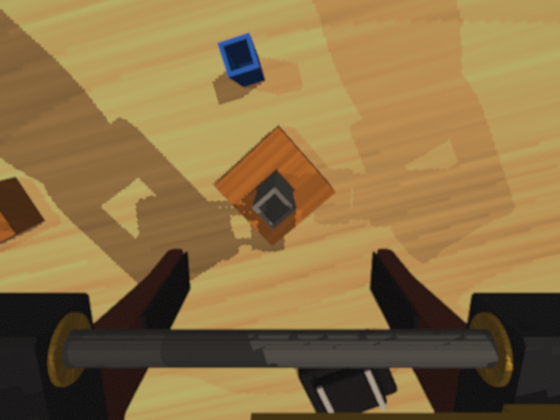

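The wrist view shows the rack as a diamond with corners near (278,126), (336,188), (273,244) and (214,183). The grey mouth is centred near (274,207) and the blue decoy is at (240,55). I'll measure the rack and the mouth.

```bash
python3 - <<'E'
from h import *
d=np.load("w1.npz");c=cam("wrist",dict(ee_pos=d["p"],orientation=d["r"]))
im=cv2.imread("pics/w1.png");hsv=cv2.cvtColor(im,cv2.COLOR_BGR2HSV)
roi=hsv[185:235,245:305];sub=np.zeros(im.shape[:2],np.uint8);sub[185:235,245:305]=255
print(hsv[207,245:305:3].tolist())
g=((hsv[...,1]<60)&(sub>0)).astype(np.uint8)
print("grey px",g.sum(),)
light=((hsv[...,1]<70)&(hsv[...,2]>75)&(sub>0)).astype(np.uint8)
cn=max(cv2.findContours(light,cv2.RETR_EXTERNAL,cv2.CHAIN_APPROX_NONE)[0],key=cv2.contourArea)
r=cv2.minAreaRect(cn);print("light",r)
B=cv2.boxPoints(r);W=np.array([onz(c,b,132) for b in B]);print(W.round(1),W.mean(0).round(1),[np.degrees(np.arctan2(*(W[(i+1)%4]-W[i])[[1,0]])).round(1) for i in range(4)],np.linalg.norm(W-np.roll(W,1,0),axis=1).round(1))
K=np.array([[278,126],[336,188],[273,244],[214,183]]);W=np.array([onz(c,b,52) for b in K]);print("rack",W.round(1),W.mean(0).round(1),[np.degrees(np.arctan2(*(W[(i+1)%4]-W[i])[[1,0]])).round(1) for i in range(4)],np.linalg.norm(W-np.roll(W,1,0),axis=1).round(1))
a=im[170:250,220:330];cv2.imwrite("pics/c1.png",cv2.resize(a,None,fx=7,fy=7,interpolation=cv2.INTER_CUBIC))
E
```

```text
[[13, 185, 109], [13, 191, 108], [12, 135, 106], [18, 39, 117], [16, 40, 109], [15, 36, 56], [15, 29, 52], [15, 33, 46], [18, 30, 42], [20, 36, 42], [21, 43, 42], [18, 30, 42], [21, 39, 46], [13, 42, 43], [17, 36, 49], [14, 39, 72], [15, 20, 50], [13, 184, 111], [13, 196, 151], [13, 195, 157]]
grey px 1260
light ((271.75140380859375, 205.72378540039062), (26.16395378112793, 30.921035766601562), 48.012786865234375)
[[522.3 177.7 132. ]
 [510.1 200.6 132. ]
 [529.6 210.5 132. ]
 [542.2 187.5 132. ]] [526.1 194.1 132. ] [np.float64(118.0), np.float64(27.0), np.float64(-61.3), np.float64(-154.0)] [22.2 25.9 21.9 26.3]
rack [[467.6 214.1  52. ]
 [543.6 257.1  52. ]
 [587.4 177.7  52. ]
 [506.9 135.3  52. ]] [526.4 196.1  52. ] [np.float64(29.5), np.float64(-61.1), np.float64(-152.2), np.float64(116.5)] [88.1 87.2 90.7 90.9]
```

View pics/c1.png

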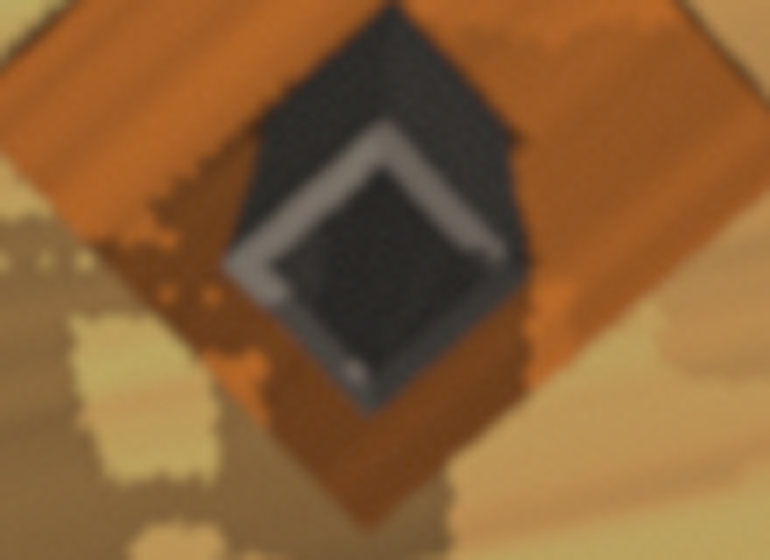

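The mouth's outer corners in the full picture are (274.7,187.4), (251.7,207.4), (295,207.4) and (272.9,229.3). Its centre is about (273.7,207.6), with a yaw of about 28.5°. Now to the bit, turning the gripper so it closes across the row.

```bash
python3 -m pendant '{"grip":[1,1,1,1,1,1,1,1,1,1,1,1],"linear":[[-3,-27,0],[-3,-27,0],[-3,-27,0],[-3,-27,0],[-3,-27,0],[-3,-27,0],[-3,-27,0],[-3,-27,0],[-3,-27,0],[-3,-27,0],[-3,-27,0],[-3,-27,0]],"angular":[[0,0,0],[0,0,0],[0,0,0],[0,0,0],[0,0,0],[0,0,0],[0,0,0],[0,0,0],[0,0,0],[0,0,0],[0,0,0],[0,0,0]]}' >/dev/null; python3 -m pendant '{"grip":[1,1,1,1,1,1,1,1,1,1,1,1],"linear":[[0,0,0],[0,0,0],[0,0,0],[0,0,0],[0,0,0],[0,0,0],[0,0,0],[0,0,0],[0,0,0],[0,0,0],[0,0,0],[0,0,0]],"angular":[[0,0,0.114],[0,0,0.114],[0,0,0.114],[0,0,0.114],[0,0,0.114],[0,0,0.114],[0,0,0.114],[0,0,0.114],[0,0,0.114],[0,0,0.114],[0,0,0],[0,0,0]]}'
python3 - <<'E'
from h import *
d=np.load("w1.npz");c=cam("wrist",dict(ee_pos=d["p"],orientation=d["r"]))
W=np.array([onz(c,b,132) for b in [(274.7,187.4),(251.7,207.4),(272.9,229.3),(295,207.4)]]);print("mouth",W.round(1).tolist(),W.mean(0),[np.degrees(np.arctan2(*(W[(i+1)%4]-W[i])[[1,0]])).round(1) for i in range(4)],np.linalg.norm(W-np.roll(W,1,0),axis=1).round(1))
c,im,o=snap("wrist","w2");print(o["ee_pos"],o["orientation"],o["qpos"])
print(proj(c,[484,-120,152]),proj(c,[484,-120,52]))
np.savez("w2.npz",p=o["ee_pos"],r=o["orientation"])
E
```

```text
t: 4.03
ee_pos: [480.8, -119.7, 262.5]
orientation: [-2.003, -2.419, 0.0]
ft_force: [0.8, 0.8, -0.2]
width: 87.5
grasp_force: 0.0
mouth [[511.7, 201.1, 132.0], [523.4, 178.3, 132.0], [546.2, 190.5, 132.0], [532.3, 213.1, 132.0]] [528.4107688  195.74953227 132.        ] [np.float64(-63.0), np.float64(28.1), np.float64(121.6), np.float64(-149.6)] [23.9 25.6 25.9 26.6]
[ 480.79338275 -119.65498001  262.5187999 ] [-2.00311231e+00 -2.41946873e+00  1.31359103e-04] [-2.68023113e-01  1.82422001e-01  1.87176423e+00  1.58855095e-04
  1.08792206e+00 -4.55830211e-01]
[283.37817208 211.21848905] [282.36562723 185.99524402]
```

View pics/w2.png

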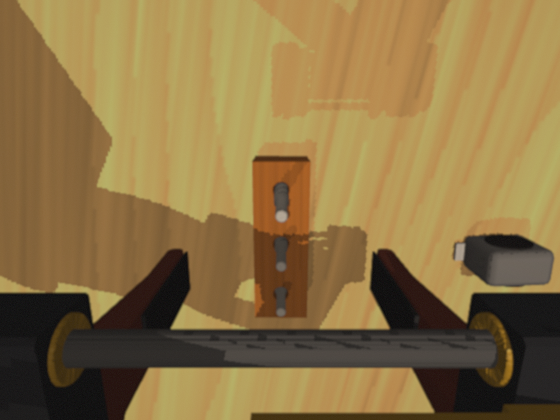

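The wrist view shows the stand squarely aligned. The long bit's top is at (282,215), the middle bit's at (281,266) and the short bit's at (281,309). Next I'll measure the top precisely.

```bash
python3 - <<'E'
from h import *
d=np.load("w2.npz");o=dict(ee_pos=d["p"],orientation=d["r"]);c=cam("wrist",o)
im=cv2.imread("pics/w2.png");g=cv2.cvtColor(im,cv2.COLOR_BGR2HSV)
m=np.zeros(im.shape[:2],np.uint8);R=g[203:226,270:296];m[203:226,270:296]=((R[...,2]>115)&(R[...,1]<60))
n,l,s,ce=cv2.connectedComponentsWithStats(m);i=1+s[1:,4].argmax();print(s[i],ce[i])
T=Ro.from_rotvec(d["r"]).as_matrix()
X=onz(c,ce[i],152);print(X,"tool delta",T.T@(X-d["p"]), "yaw y",np.degrees(np.arctan2(T[1,1],T[0,1])))
for z,b in ((112,(281,266)),(92,(281,309))): print(onz(c,b,z))
E
```

```text
[276 210  11  12 103] [281.0776699  215.58252427]
[ 482.90379702 -123.79473894  152.        ] tool delta [ -4.49993813   1.34504571 110.51668649] yaw y 10.756329888997104
[ 494.26561852 -182.88021045  112.        ]
[ 504.9194314  -238.37772998   92.        ]
```

```bash
python3 -m pendant '{"grip":[1,1,1,1,1,1,1,1,1,1],"linear":[[-4.5,1.3,20],[0,0,20],[0,0,20],[0,0,20],[0,0,20],[0,0,20],[0,0,12],[0,0,5.5],[0,0,0],[0,0,0]],"angular":[[0,0,0],[0,0,0],[0,0,0],[0,0,0],[0,0,0],[0,0,0],[0,0,0],[0,0,0],[0,0,0],[0,0,0]]}'; python3 -m pendant '{"grip":[-1,-1,-1,-1,-1,-1,-1,-1,-1,-1,-1,-1],"linear":[[0,0,0],[0,0,0],[0,0,0],[0,0,0],[0,0,0],[0,0,0],[0,0,0],[0,0,0],[0,0,0],[0,0,0],[0,0,0],[0,0,0]],"angular":[[0,0,0],[0,0,0],[0,0,0],[0,0,0],[0,0,0],[0,0,0],[0,0,0],[0,0,0],[0,0,0],[0,0,0],[0,0,0],[0,0,0]]}'
```

```text
t: 4.92
ee_pos: [483.4, -124.8, 125.4]
orientation: [-2.007, -2.417, -0.0]
ft_force: [-0.4, -0.1, 0.2]
width: 87.8
grasp_force: 0.0
t: 5.92
ee_pos: [483.1, -124.9, 125.1]
orientation: [-2.009, -2.415, 0.0]
ft_force: [-0.3, -1.0, -0.2]
width: 11.3
grasp_force: 0.0
```

```bash
python3 -m pendant '{"grip":[-1,-1,-1,-1,-1,-1,-1,-1,-1,-1,-1,-1],"linear":[[0,0,0],[0,0,0],[0,0,0],[0,0,-8],[0,0,-15],[0,0,-22],[0,0,-25],[0,0,-25],[0,0,-25],[0,0,-25],[0,0,-15],[0,0,0]],"angular":[[0,0,0],[0,0,0],[0,0,0],[0,0,0],[0,0,0],[0,0,0],[0,0,0],[0,0,0],[0,0,0],[0,0,0],[0,0,0],[0,0,0]]}'; python3 - <<'E'
from h import *
a,ia,o=snap("scene","s2");b,ib,_=snap("side","d2");print(o["ee_pos"],o["grasp_force"],o["width"])
p=o["ee_pos"]
A=[];
for c,im in((a,ia),(b,ib)):
    q=[proj(c,p+[0,0,z]).round(1) for z in (0,-113)];print(q)
    u,v=q[1].astype(int);A.append(cv2.resize(im[v-60:v+30,u-45:u+45],(540,540),interpolation=cv2.INTER_CUBIC)[:, :395])
cv2.imwrite("pics/c2.png",np.hstack(A))
E
```

```text
t: 6.92
ee_pos: [484.9, -125.4, 289.1]
orientation: [2.005, 2.41, 0.004]
ft_force: [0.3, -0.2, -1.3]
width: 8.7
grasp_force: 30.0
[ 484.90303756 -125.36056448  289.07904465] 29.999690651893616 8.71040513474993
[array([229.9, 124.9]), array([233.7, 158.2])]
[array([195.8, 166.2]), array([201.4, 224.4])]
```

View pics/c2.png

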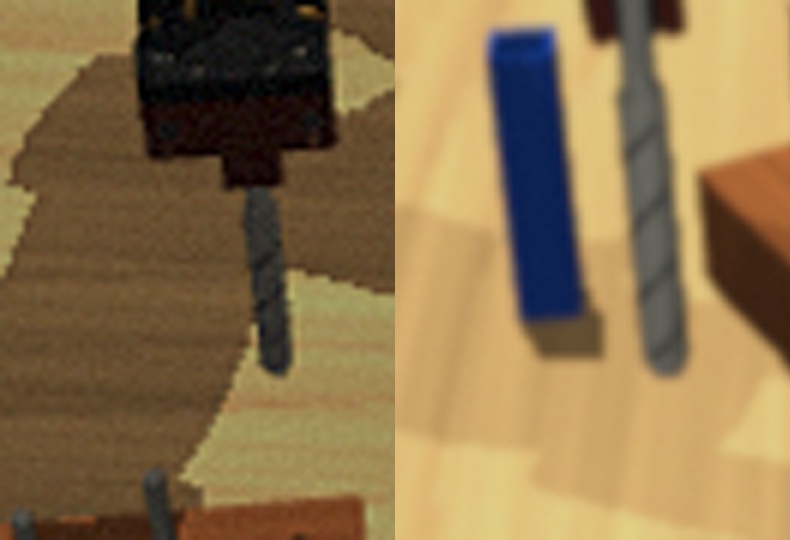

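The bit is held close to vertical. Its tip is at scene (233.8,159.7) and side (201.0,225.7), within about 1.5 px of where it should be. Now I'll move above the tube and turn to its yaw.

```bash
python3 -m pendant '{"grip":[-1,-1,-1,-1,-1,-1,-1,-1,-1,-1,-1,-1],"linear":[[10,3.3,0],[20,6.6,0],[26,8.5,0],[32,10.5,0],[32,10.5,0],[32,10.5,0],[32,10.5,0],[32,10.5,0],[32,10.5,0],[26,8.5,0],[20,6.6,0],[13.8,4.7,0]],"angular":[[0,0,0],[0,0,0],[0,0,0],[0,0,0],[0,0,0],[0,0,0],[0,0,0],[0,0,0],[0,0,0],[0,0,0],[0,0,0],[0,0,0]]}' >/dev/null;  python3 -m pendant '{"grip":[-1,-1,-1,-1,-1,-1,-1,-1],"linear":[[0,0,0],[0,0,0],[0,0,0],[0,0,0],[0,0,0],[0,0,0],[0,0,0],[0,0,0]],"angular":[[0,0,-0.06],[0,0,-0.062],[0,0,-0.062],[0,0,-0.062],[0,0,-0.061],[0,0,0],[0,0,0],[0,0,0]]}'; python3 - <<'E'
from h import *
a,ia,o=snap("scene","s3");b,ib,_=snap("side","d3");p=o["ee_pos"];print(p,o["orientation"],o["grasp_force"],o["width"],o["qpos"])
A=[]
for c,im in((a,ia),(b,ib)):
    q=[proj(c,X).round(1) for X in (p-[0,0,113],[528,196,132])];print(q)
    u,v=q[1].astype(int);print(u-30,v-50);A.append(cv2.resize(im[v-50:v+20,u-30:u+30],(390,455),interpolation=cv2.INTER_CUBIC))
cv2.imwrite("pics/c3.png",np.hstack(A))
E
```

```text
t: 8.68
ee_pos: [526.3, 196.1, 284.5]
orientation: [-1.618, -2.692, 0.002]
ft_force: [0.8, 0.3, -1.1]
width: 8.5
grasp_force: 30.0
[526.28061812 196.11277229 284.5230786 ] [-1.61847863e+00 -2.69163980e+00  1.50105896e-03] 29.99981939792633 8.52345001252447 [ 3.35495435e-01  2.63261446e-01  1.71167324e+00  2.77108487e-05
  1.16792258e+00 -1.52564493e-01]
[array([362.7, 180.3]), array([360.4, 191.1])]
330 141
[array([227.1, 149.2]), array([228.7, 164.7])]
198 114
```

View pics/c3.png

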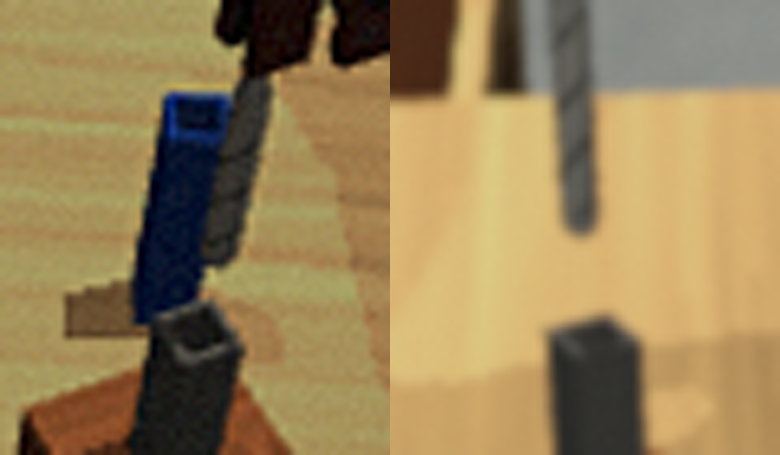

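```bash
python3 - <<'E'
from h import *
a,b=cam("scene"),cam("side");p=ctrl.get_obs()["ee_pos"]
t,e=tri([ray(a,(363.4,181.3)),ray(b,(227.2,149.1))]);m,e2=tri([ray(a,(360.3,192.2)),ray(b,(229.4,165.5))])
print(t,e,m,e2,"tip-tcp",t-p,"shift mouth-tip",m-t)
T=Ro.from_rotvec(ctrl.get_obs()["orientation"]).as_matrix();print(T.round(3))
print("tool shift",T.T@(m-t), "wrist-based",T.T@(np.array([528,196,132])-p))
E
```

```text
[526.98737854 198.40596946 170.01266779] [np.float64(0.8218587378344219), np.float64(0.8218587378344794)] [529.53652946 196.08404485 129.60843913] [np.float64(0.17303473154537963), np.float64(0.1730347315454845)] tip-tcp [   0.48623646    2.28395583 -114.83865371] shift mouth-tip [  2.54915092  -2.3219246  -40.40422865]
[[-0.47   0.883 -0.001]
 [ 0.883  0.47  -0.   ]
 [ 0.    -0.001 -1.   ]]
tool shift [-3.24975276  1.1844445  40.40330922] wrist-based [ -0.82207699   1.35654976 152.85048874]
```

```bash
python3 -m pendant '{"grip":[-1,-1,-1,-1,-1,-1,-1,-1],"linear":[[-2.2,1.2,0],[0,0,8],[0,0,8],[0,0,8],[0,0,8],[0,0,8],[0,0,8],[0,0,8]],"angular":[[0,0,0],[0,0,0],[0,0,0],[0,0,0],[0,0,0],[0,0,0],[0,0,0],[0,0,0]]}';python3 -m pendant '{"grip":[-1,-1],"linear":[[0,0,4],[0,0,0]],"angular":[[0,0,0],[0,0,0]]}'; python3 - <<'E'
from h import *
A=[]
for n in("scene","side"):
    c,im,o=snap(n,n+"4");u,v=proj(c,[528,196,132]).astype(int);A.append(cv2.resize(im[v-50:v+20,u-30:u+30],(390,455),interpolation=cv2.INTER_CUBIC))
cv2.imwrite("pics/c4.png",np.hstack(A))
E
```

```text
t: 9.45
ee_pos: [528.6, 194.8, 228.1]
orientation: [-1.616, -2.694, 0.001]
ft_force: [-0.3, 0.5, -1.1]
width: 9.0
grasp_force: 30.0
t: 9.62
ee_pos: [528.1, 194.6, 223.9]
orientation: [-1.616, -2.693, 0.002]
ft_force: [0.2, 0.8, -1.3]
width: 8.6
grasp_force: 30.0
```

View pics/c4.png

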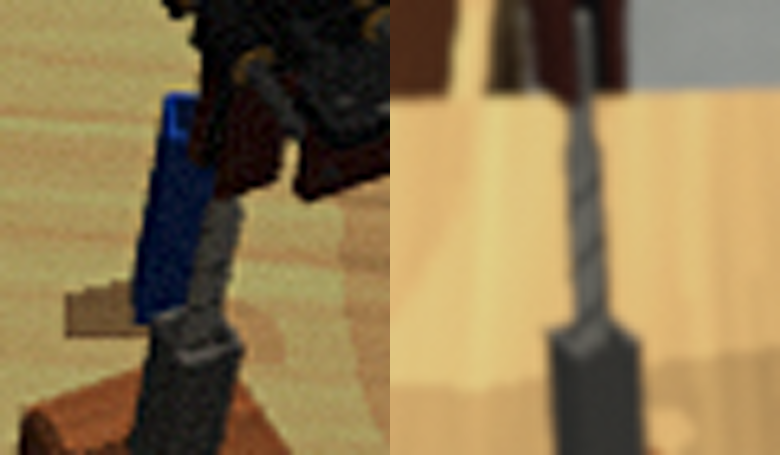

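The bit has entered the mouth with no contact force, so I'll keep lowering it.

```bash
python3 -m pendant '{"grip":[-1,-1,-1,-1,-1,-1,-1],"linear":[[0,0,11],[0,0,11],[0,0,11],[0,0,11],[0,0,11],[0,0,8],[0,0,0]],"angular":[[0,0,0],[0,0,0],[0,0,0],[0,0,0],[0,0,0],[0,0,0],[0,0,0]]}';python3 -m pendant '{"grip":[-1,-1,-1,-1],"linear":[[0,0,9],[0,0,9],[0,0,5],[0,0,0]],"angular":[[0,0,0],[0,0,0],[0,0,0],[0,0,0]]}'
```

```text
t: 10.3
ee_pos: [527.4, 194.4, 159.8]
orientation: [-1.615, -2.692, 0.005]
ft_force: [-0.8, 0.3, -0.7]
width: 8.3
grasp_force: 30.0
t: 10.63
ee_pos: [528.0, 194.6, 137.9]
orientation: [-1.616, -2.693, 0.002]
ft_force: [-1.5, 0.7, -2.1]
width: 8.7
grasp_force: 30.0
```

```bash
python3 -m pendant '{"grip":[1,1,1,1,1,1,1,1,1,1,1,1],"linear":[[0,0,0],[0,0,0],[0,0,0],[0,0,0],[0,0,0],[0,0,0],[0,0,0],[0,0,0],[0,0,0],[0,0,0],[0,0,0],[0,0,0]],"angular":[[0,0,0],[0,0,0],[0,0,0],[0,0,0],[0,0,0],[0,0,0],[0,0,0],[0,0,0],[0,0,0],[0,0,0],[0,0,0],[0,0,0]]}'; python3 - <<'E'
from h import *
A=[]
for n in("scene","side"):
    c,im,o=snap(n,n+"5");print(n)
    for z in range(110,190,5):
        u,v=proj(c,[528.5,195.5,z]).round().astype(int);print(z,(u,v),im[v,u-5:u+6].mean(1).astype(int).tolist())
    u,v=proj(c,[528,196,132]).astype(int);A.append(cv2.resize(im[v-50:v+20,u-30:u+30],(390,455),interpolation=cv2.INTER_CUBIC))
cv2.imwrite("pics/c5.png",np.hstack(A))
E
```

```text
t: 11.63
ee_pos: [528.7, 194.8, 139.2]
orientation: [-1.616, -2.694, 0.0]
ft_force: [-0.1, -0.2, 0.7]
width: 85.1
grasp_force: 0.0
scene
110 (np.int64(359), np.int64(197)) [23, 18, 28, 19, 28, 39, 28, 20, 21, 21, 25]
115 (np.int64(359), np.int64(195)) [26, 19, 27, 32, 56, 66, 35, 32, 29, 54, 37]
120 (np.int64(360), np.int64(194)) [21, 31, 59, 51, 53, 52, 57, 38, 68, 68, 45]
125 (np.int64(360), np.int64(193)) [22, 57, 80, 34, 51, 57, 58, 37, 18, 28, 49]
130 (np.int64(360), np.int64(192)) [42, 41, 27, 30, 50, 53, 54, 43, 13, 30, 55]
135 (np.int64(360), np.int64(190)) [52, 31, 21, 28, 39, 51, 53, 48, 34, 79, 107]
140 (np.int64(361), np.int64(189)) [27, 25, 28, 44, 49, 50, 44, 60, 98, 118, 0]
145 (np.int64(361), np.int64(188)) [23, 32, 37, 48, 43, 48, 52, 63, 83, 38, 2]
150 (np.int64(361), np.int64(187)) [24, 18, 20, 34, 41, 63, 52, 65, 45, 0, 8]
155 (np.int64(361), np.int64(185)) [21, 26, 24, 47, 109, 111, 39, 2, 0, 4, 1]
160 (np.int64(362), np.int64(184)) [24, 15, 27, 45, 53, 64, 0, 6, 10, 2, 11]
165 (np.int64(362), np.int64(183)) [19, 16, 18, 16, 94, 148, 0, 6, 18, 22, 25]
170 (np.int
[... 997 characters left out ...]
t64(158)) [179, 168, 136, 102, 91, 94, 125, 164, 177, 180, 180]
155 (np.int64(228), np.int64(156)) [180, 180, 172, 146, 120, 103, 108, 138, 168, 179, 180]
160 (np.int64(228), np.int64(154)) [180, 180, 179, 174, 165, 160, 164, 172, 178, 179, 179]
165 (np.int64(228), np.int64(152)) [180, 180, 180, 180, 181, 179, 178, 178, 178, 179, 180]
170 (np.int64(228), np.int64(150)) [180, 179, 181, 180, 180, 180, 178, 178, 178, 179, 180]
175 (np.int64(228), np.int64(148)) [180, 180, 180, 180, 180, 180, 179, 177, 178, 179, 180]
180 (np.int64(228), np.int64(146)) [181, 181, 180, 181, 180, 180, 179, 178, 177, 179, 181]
185 (np.int64(228), np.int64(144)) [181, 180, 180, 180, 180, 180, 180, 178, 178, 179, 180]
```

The bit has dropped fully home: its top shows at z≈157 mm in the side view. Next I'll lower onto the tube and grip it.

```bash
python3 -m pendant '{"grip":[1,1,1,1,1,1,1],"linear":[[0,0,8],[0,0,12],[0,0,12],[0,0,12],[0,0,6],[0,0,3.5],[0,0,0]],"angular":[[0,0,0],[0,0,0],[0,0,0],[0,0,0],[0,0,0],[0,0,0],[0,0,0]]}';python3 -m pendant '{"grip":[-1,-1,-1,-1,-1,-1,-1,-1,-1,-1,-1,-1],"linear":[[0,0,0],[0,0,0],[0,0,0],[0,0,0],[0,0,0],[0,0,0],[0,0,0],[0,0,0],[0,0,0],[0,0,0],[0,0,0],[0,0,0]],"angular":[[0,0,0],[0,0,0],[0,0,0],[0,0,0],[0,0,0],[0,0,0],[0,0,0],[0,0,0],[0,0,0],[0,0,0],[0,0,0],[0,0,0]]}'
```

```text
t: 12.32
ee_pos: [528.1, 194.6, 84.3]
orientation: [-1.616, -2.693, 0.003]
ft_force: [-1.0, 0.2, 0.2]
width: 87.7
grasp_force: 0.0
t: 13.32
ee_pos: [528.7, 194.8, 85.7]
orientation: [-1.616, -2.694, 0.0]
ft_force: [-0.3, 0.9, 1.0]
width: 25.7
grasp_force: 30.0
```

```bash
python3 -m pendant '{"grip":[-1,-1,-1,-1,-1,-1,-1,-1,-1,-1,-1,-1],"linear":[[0,0,-4],[0,0,-8],[0,0,-12],[0,0,-15],[0,0,-18],[0,0,-20],[0,0,-20],[0,0,-20],[0,0,-20],[0,0,-15],[0,0,-8],[0,0,0]],"angular":[[0,0,0],[0,0,0],[0,0,0],[0,0,0],[0,0,0],[0,0,0],[0,0,0],[0,0,0],[0,0,0],[0,0,0],[0,0,0],[0,0,0]]}';python3 -m pendant '{"grip":[-1,-1,-1,-1,-1,-1,-1,-1,-1,-1,-1,-1],"linear":[[0,0,-10],[0,0,-15],[0,0,-20],[0,0,-20],[0,0,-20],[0,0,-20],[0,0,-20],[0,0,-20],[0,0,-20],[0,0,-15],[0,0,-10],[0,0,0]],"angular":[[0,0,0],[0,0,0],[0,0,0],[0,0,0],[0,0,0],[0,0,0],[0,0,0],[0,0,0],[0,0,0],[0,0,0],[0,0,0],[0,0,0]]}'; python3 -c "
from workcell import ctrl;print(ctrl.get_obs()['qpos'])"
```

```text
t: 14.32
ee_pos: [529.8, 195.2, 248.4]
orientation: [1.615, 2.692, 0.005]
ft_force: [0.1, 0.5, -2.3]
width: 25.7
grasp_force: 30.0
t: 15.32
ee_pos: [529.3, 195.0, 437.4]
orientation: [1.615, 2.693, 0.003]
ft_force: [0.2, 0.6, -1.7]
width: 25.8
grasp_force: 30.0
[ 3.31883077e-01  1.55880887e-01  1.50675921e+00 -2.20168076e-05
  1.47655624e+00 -1.58136010e-01]
```

The tube is drawn clear. I'll raise it a bit more, line the tool up with joint 1, then tilt it outward about the wrist.

```bash
python3 -m pendant '{"grip":[-1,-1,-1,-1,-1,-1,-1,-1],"linear":[[0,0,-6],[0,0,-10],[0,0,-12],[0,0,-12],[0,0,-10],[0,0,-7],[0,0,-3],[0,0,0]],"angular":[[0,0,0.02],[0,0,0.03],[0,0,0.03],[0,0,0.03],[0,0,0.03],[0,0,0.015],[0,0,0],[0,0,0]]}';python3 -m pendant '{"grip":[-1,-1,-1,-1,-1,-1,-1,-1,-1,-1,-1,-1],"linear":[[0,4,0],[0,8,0],[0,13,0],[0,13,0],[0,13,0],[0,13,0],[0,13,0],[0,13,0],[0,13,0],[0,13,0],[0,8,0],[0,4,0]],"angular":[[-0.015,0,0],[-0.03,0,0],[-0.05,0,0],[-0.05,0,0],[-0.05,0,0],[-0.05,0,0],[-0.05,0,0],[-0.05,0,0],[-0.05,0,0],[-0.05,0,0],[-0.03,0,0],[-0.015,0,0]]}'; python3 -c "
from workcell import ctrl;print(ctrl.get_obs()['qpos'])"
```

```text
t: 15.98
ee_pos: [528.8, 194.8, 495.6]
orientation: [-1.82, -2.561, 0.0]
ft_force: [0.5, -0.0, -1.0]
width: 26.0
grasp_force: 30.0
t: 16.98
ee_pos: [645.5, 235.5, 522.5]
orientation: [1.623, 2.284, 0.571]
ft_force: [0.4, 0.4, -1.2]
width: 26.4
grasp_force: 30.0
[ 0.33179186  0.10021602  1.46943131  0.00168815  1.08201476 -0.00393469]
```

```bash
python3 -m pendant '{"grip":[-1,-1,-1,-1,-1,-1,-1,-1,-1,-1,-1,-1],"linear":[[0,4,0],[0,8,0],[0,13,0],[0,13,0],[0,13,0],[0,13,0],[0,13,0],[0,13,0],[0,13,0],[0,13,0],[0,8,0],[0,4,0]],"angular":[[-0.015,0,0],[-0.03,0,0],[-0.05,0,0],[-0.05,0,0],[-0.05,0,0],[-0.05,0,0],[-0.05,0,0],[-0.05,0,0],[-0.05,0,0],[-0.05,0,0],[-0.03,0,0],[-0.015,0,0]]}';python3 -m pendant '{"grip":[-1,-1,-1,-1,-1,-1,-1,-1,-1,-1,-1,-1],"linear":[[0,4,0],[0,8,0],[0,13,0],[0,13,0],[0,13,0],[0,8,0],[0,4,0],[0,0,0],[0,0,0],[0,0,0],[0,0,0],[0,0,0]],"angular":[[-0.015,0,0],[-0.03,0,0],[-0.05,0,0],[-0.05,0,0],[-0.05,0,0],[-0.05,0,0],[-0.03,0,0],[0,0,0],[0,0,0],[0,0,0],[0,0,0],[0,0,0]]}'; python3 - <<'E'
from h import *
A=[]
for n in("scene","side"):
    c,im,o=snap(n,n+"6");u,v=proj(c,o["ee_pos"]).astype(int);u=np.clip(u,60,500);v=np.clip(v,60,360);A.append(cv2.resize(im[v-60:v+60,u-60:u+60],(395,395),interpolation=cv2.INTER_CUBIC))
cv2.imwrite("pics/c6.png",np.hstack(A));T=Ro.from_rotvec(o["orientation"]).as_matrix()
print(o["qpos"],"tilt",np.degrees(np.arccos(-T[2,2])),"foot",o["ee_pos"]+T[:,2]*73)
E
```

```text
t: 17.98
ee_pos: [736.1, 267.0, 605.9]
orientation: [1.375, 1.936, 1.032]
ft_force: [0.5, -0.0, -1.4]
width: 26.2
grasp_force: 30.0
t: 18.98
ee_pos: [764.0, 276.7, 662.1]
orientation: [1.221, 1.717, 1.245]
ft_force: [-0.2, 0.3, -2.0]
width: 25.8
grasp_force: 30.0
[ 0.33164801  0.07276617  1.57748935  0.01368825  0.23648943 -0.01434496] tilt 71.89879634775032 foot [829.53201968 299.54735166 639.37906289]
```

View pics/c6.png

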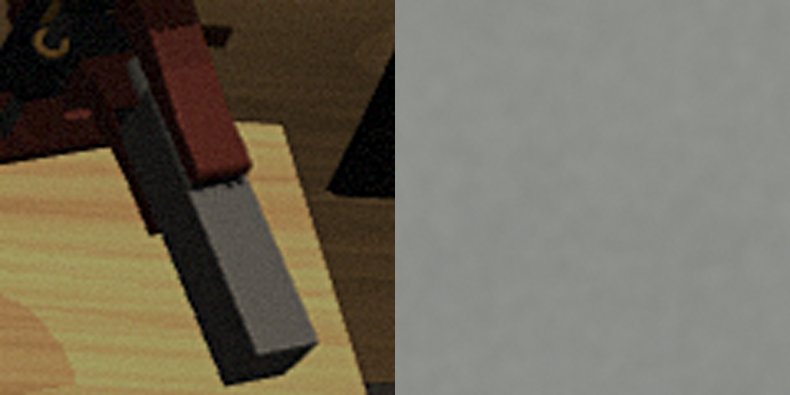

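The scene crop shows the tube held firmly between the fingers, foot outward at about (270,365) and lying about 72° from vertical. The tool body sits behind the bit. The arm is still, so I'll hand in.

```bash
python3 -c "
from workcell import ctrl;import numpy as np
o=ctrl.get_obs();print(np.abs(o['qvel']).max(),o['grasp_force']);print(ctrl.close_job())"
```

```text
0.002684133833558094 29.990023970603943
the job is handed in; nothing more can be done
None
```

I handed the job in at about 19 s, with the long bit in the grey tube and the tube held still, 72° from vertical, over 0.6 m above the bench; the bit was seen fully home before the lift, but I did not measure its depth after tilting, and no verdict came back.

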